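# Shift the scanner drive into third

## Robot

A 7-joint arm with a two-finger parallel gripper is mounted at the origin on the work surface. World frame = base frame: x ahead of the robot, y to its left, z up, the work surface at z = 0. Lengths are in m, angles in rad, forces in N, time in s.
With the tool pointing down it reaches from about 0.425 to 0.95 m from the base axis. Payload 4.7 kg.
Tool frame: the origin (TCP) lies midway between the tips of the shut fingers; the grasp point (between the pads) lies 19 mm behind it; z points along the fingers, y is the line along which they close (so a half turn about z gives the same grasp; the last joint's range is limited). The gripper opens to 85 mm and grips with 20 to 120 N. Pads are 22 mm wide; open, the fingers measure 114 mm over their backs; the gripper's body (76 mm by 85 mm) begins 54 mm behind the grasp point. The pads swing forward as they close: fully open they stand 13 mm farther back than shut.
Start: joints at [1.174, 0.469, -0.049, 1.532, 0.024, 1.141, -0.082], TCP at [0.243, -0.63, 0.231] pointing down, gripper open.
Joint ranges: [-2.59, 2.59], [-0.33, 1.99], [-1.39, 1.29], [0.1, 2.45], [-1.04, 4.18], [0.21, 1.99], [-2.66, 2.66]. Speed limits (rad/s): [2.57, 2.57, 3.14, 3.14, 3.14, 3.14, 3.14].

## Interface

Orientations are given as a unit quaternion [w, x, y, z].
In Python, from bench import r gives the robot as it stands. The module is installed in compiled form; this text tells all that it offers.
- The arm moves only by the tool jog_arm, never from a script. Its argument "steps" is a list that holds one entry, the list of rows, each a list of 7 numbers: the closure, from -1 (fully open) to 1 (shut), then the shift along the tool's x, y, z in units of 75 cm (1.0 is 75 cm), then the turn, a rotation vector about the tool's x, y, z in units of 360 degrees (1.0 is 360 degrees). A call has 1 to 20 rows; each row is the pose to reach, as a shift and turn from the pose commanded when the call began, along the tool's axes at that moment, turning the shorter way round; what a row does not reach only later rows make up. A row lasts 1/12 s, in which the tool goes at most 41.7 mm and 7.16 degrees, less where a joint would pass 70% of its speed; a pose out of reach is approached as far as the arm can. A call with a number of a shift or a turn outside -1 to 1 is refused whole. A call with a gripper value outside its range is refused whole. The fingers move at their own pace and stop on an object; the grip force is fixed at half the most. Time passes only in rows, so rows that repeat a pose let the fingers close. It gives the time, the measured TCP pose, the force, the opening and the grip force at its end, in the units of the state.
- r.state(): the state, without advancing time (a new reading comes with each control period).
- r.get_image(name): name is "scene" or "top" or "wrist"; returns (picture, depth): 400x640x3 uint8, blue, green, red; 400x640 float32, m along the optical axis (not along the pixel's ray), 0 where there is no reading.
- r.get_calibration(name): a dict with "fx", "fy", "cx", "cy" (pixels), "origin" and "attitude" of the camera in the world. Camera axes: x right, y down, z forward; pixel columns grow to the right and rows downward; lengths in m; the calibration is good to about 2 mm. A picture is of the moment at which its call begins: read the wrist's pose just before it. get_calibration takes no time and is no camera call; for the wrist camera it gives the pose at the moment of the call.
- r.hand_in(): hands the job in; it is judged then, once.
The state is a dict: "time": time; "q": joint angles; "dq": joint speeds; "tau": joint torques, N m; "tool_pos": TCP position; "tcp_rot": TCP orientation; "ft_force": force on the tool from outside, world axes, zero at the start; "torque": the same for the moment, N m; "opening": finger opening in m; "gripper_force": force on a finger pad.
Only numpy, scipy, OpenCV 4.12 (cv2) and the standard library are available. Lean on these libraries where they do the work, as an engineer would, in place of code of your own. Each camera call takes 0.05 s, during which the arm holds its last target. There are 200 camera calls.

## Task

The red-knobbed lever of the blue scanner drive box stands somewhere in the left leg of its H-shaped gate. Push it gently with the fingertips, without pinching or gripping it, into the cross channel, across to the right leg, then forward (away from the robot's side of the box) until it is fully home in the third slot, the one with three green dots. Leave it there, let go, and do not disturb the things standing around the box.

Things in the scene. Friction and masses are not known exactly. Their poses are not given: they have to be found in the camera images.
- drive: Fixed blue box with the gate on top, 160 (x) by 150 (y) by 85 mm high; origin under its centre on the bench, x forward, y left, z up, the same axes as the gate. A grey motor 66 mm thick sticks out 90 mm from its forward side (top 78 mm above the bench), a black wheel 52 mm across 30 mm from its left side. Fingers may press on box or lever with 30 N at most.
- gate (a point): Centre of the H gate, on top of its steel plate, 85 mm above the bench. x: forward along the legs (away from the robot, turned up to 0.45 rad), y: left. Two legs at y = +-21 mm, 14 mm wide, reaching 33 mm forward and back; a cross channel at x = 0, 18 mm wide. Slot 1 left forward, 2 left back, 3 right forward (three green dots), 4 right back. Elsewhere metal stops the lever.
- knob (a point): Centre of the red ball knob, 40 mm across, on top of the lever: a steel rod 10 mm thick that tilts about a pivot 80 mm straight below the gate's centre. Knob centre to pivot 170 mm (90 mm above the plate when upright, 75 to 84 mm in a leg). Axes tilt with the lever. Friction holds the lever where it is left; about 3 N at the knob moves it.
- shift_fwd (a joint): Tilt of the lever forward, rad: 0 in the cross channel, +0.33 at the front end of a leg (slots 1, 3), -0.33 at the back end (slots 2, 4); the knob moves 170 mm per rad. The lever passes across only within about 0.05 of 0.
- shift_side (a joint): Tilt of the lever to the right (towards the gate's -y), rad: -0.26 in the left leg, +0.26 in the right leg, 0 in the middle. It enters a leg only within about 0.02 of +-0.26.
- probe_mid (a point): Bystander, loose: black ultrasonic probe 40 x 30 x 28 mm with a white cube on a post, 84 mm high in all; the point is 42 mm up.
- step_block_mid (a point): Bystander, loose: steel step block 80 x 25 mm, steps 12 to 48 mm high; the point is 20 mm up.
- tape_mid (a point): Bystander, loose: yellow tape measure 66 x 36 x 62 mm; the point is at its centre.
- gel_mid (a point): Bystander, loose: white gel bottle 48 mm across, 125 mm high; the point is at its centre.

How it is judged:
On the way:
1. the lever has been brought across to the right leg in the cross channel (value of joint shift_fwd between -0.12 and 0.12 rad and value of joint shift_side above 0.19 rad), for 0.1 s.
At the end, for the whole second after the job is handed in: The lever is at rest in the third slot: tilted forward by more than 0.24 rad (end of the slot 0.33), in the right leg (more than 0.19 rad to the right), and no bystander stands more than 20 mm from where it stood (value of joint shift_fwd above 0.24 rad and value of joint shift_side above 0.19 rad and velocity of joint shift_fwd between -0.05 and 0.05 rad/s and distance of each of probe_mid, step_block_mid, tape_mid, gel_mid from where it was at the start of the episode below 0.02 m); the robot touches nothing.
It fails at once if the lever is pinched, gripped or pushed hard (fingers press on lever or box with more than 30 N in all) (contact force between the fingers and drive above 30 N).
It fails at once if the lever is forced through the metal of the gate (value of joint shift_side between -0.12 and 0.12 rad and (value of joint shift_fwd above 0.14 rad or value of joint shift_fwd below -0.14 rad)).
It fails at once if a bystander is lifted or pushed away (moved by more than 20 mm) (distance of any of probe_mid, step_block_mid, tape_mid, gel_mid from where it was at the start of the episode above 0.02 m).
It also fails if it takes over 64 s, if anything falls off the work surface, if the arm or the gripper's body presses on something with over 40 N, if the wrist force passes 120 N, or if a joint passes its speed limit or range.

## Working session

There is one attempt and no reset: what is moved stays moved. The work goes in short steps, Python scripts to look and compute and a tool call to move; the robot and the scene stay as the last step left them, time stands still between calls to the robot, and variables do not carry over. Pictures are saved under pics/ and viewed, at most 10 in all, crops included, and the job is handed in when it is done.

Besides the shell and the picture viewer there is one more tool, called after "Call:" as name(argument=value, ...) on one line, values as JSON. jog_arm: Moves the arm, as the interface text tells. Shifts and turns lie within -1 to 1; 1 stands for 75 cm of shift or 360 degrees of turn. Its arguments: {"type":"object","properties":{"steps":{"type":"array"}},"required":["steps"]}

```bash
mkdir -p pics; cat > h.py <<'E'
import numpy as np, cv2
from scipy.spatial.transform import Rotation as R
from bench import r
def rot(a):
    a=np.array(a,float)
    return a if a.shape==(3,3) else R.from_quat(a[[1,2,3,0]]).as_matrix()
def cloud(name):
    im,d=r.get_image(name); c=r.get_calibration(name)
    v,u=np.mgrid[:400,:640]
    P=np.stack([(u-c['cx'])/c['fx']*d,(v-c['cy'])/c['fy']*d,d],-1)@rot(c['attitude']).T+np.array(c['origin'])
    return im,d,P
E
python3 - <<'E'
from h import *
s=r.state(); print({k:s[k] for k in('time','tool_pos','tcp_rot','ft_force','opening')})
for n in('scene','top'):
    im,d,P=cloud(n); cv2.imwrite(f'pics/{n}0.png',im); c=r.get_calibration(n); print(n,c)
    h=cv2.cvtColor(im,cv2.COLOR_BGR2HSV)
    red=((h[...,0]<8)|(h[...,0]>172))&(h[...,1]>150)&(h[...,2]>60)&(d>0)
    m=cv2.connectedComponentsWithStats(red.astype(np.uint8))
    for i in range(1,m[0]):
        if m[2][i,4]>40:
            q=P[m[1]==i]; print('red',m[2][i],m[3][i],q.mean(0),q.min(0),q.max(0))
    bl=(h[...,0]>95)&(h[...,0]<130)&(h[...,1]>120)&(d>0)
    m=cv2.connectedComponentsWithStats(bl.astype(np.uint8))
    for i in range(1,m[0]):
        if m[2][i,4]>100:
            q=P[m[1]==i]; print('blue',m[2][i],q.mean(0),q.min(0),q.max(0))
E
```

```text
{'time': 0.0, 'tool_pos': array([ 0.24248889, -0.62930598,  0.23025843]), 'tcp_rot': array([-9.52278671e-04,  9.83133650e-01,  1.82885947e-01, -2.23452918e-04]), 'ft_force': array([ 0.20328336,  0.52608856, -0.43203836]), 'opening': 0.0852877314069201}
scene {'fx': 431.15262239842957, 'fy': 431.15262239842957, 'cx': 326.08723058670336, 'cy': 198.60077540904862, 'origin': array([0.89639523, 0.59274664, 0.67807526]), 'attitude': array([-0.11139259,  0.25936859,  0.87498131, -0.39335395])}
red [308 161  16  12 138] [315.07971014 166.44927536] [0.56824215 0.03679105 0.18374228] [0.55524707 0.02384293 0.17673296] [0.58084645 0.04753679 0.18945395]
top {'fx': 383.71834513493167, 'fy': 383.71834513493167, 'cx': 314.68563371398017, 'cy': 201.94074021092015, 'origin': array([0.48272064, 0.04084577, 0.93122162]), 'attitude': array([ 0.0247135 , -0.69720984,  0.71580107, -0.03027405])}
red [311 186  15  15 188] [318.0106383  192.91489362] [0.5581905  0.027244   0.18620388] [0.54464129 0.01330673 0.17831294] [0.57196144 0.04108565 0.19112083]
blue [300 153  72  76 452] [ 0.56746308 -0.00878107  0.07887427] [ 0.49233582 -0.09076755 -0.0013122 ] [0.65694748 0.06411737 0.08838641]
blue [  0 241  26  45 162] [0.41990639 0.75497172 0.01290778] [0.37831559 0.70526989 0.00352624] [0.48083306 0.78646727 0.03072007]
```

```bash
python3 - <<'E'
import cv2
a=cv2.imread('pics/top0.png')[90:290,220:420]; b=cv2.imread('pics/scene0.png')[80:280,200:440]
cv2.imwrite('pics/c1.png',cv2.resize(a,(600,600),interpolation=cv2.INTER_CUBIC))
cv2.imwrite('pics/c2.png',cv2.resize(b,(720,600),interpolation=cv2.INTER_CUBIC))
E
```

```text
(no output)
```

View pics/c1.png

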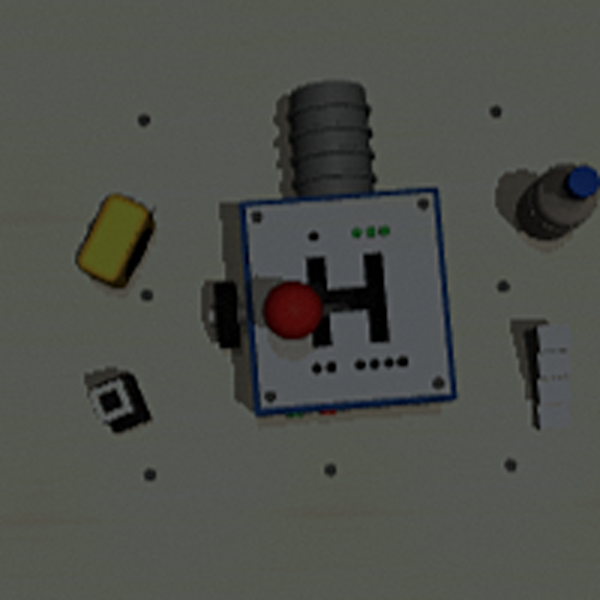

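View pics/c2.png

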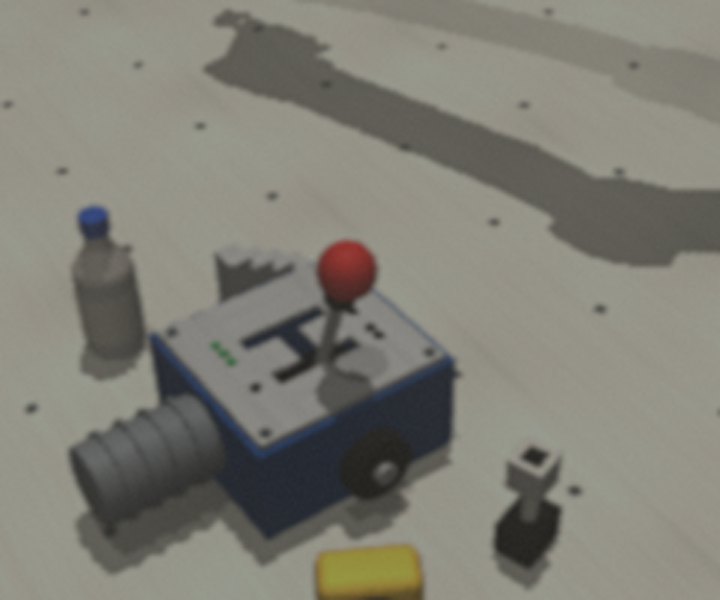

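The top crop shows the box plate with corners at about (241,202), (437,188), (455,398) and (257,414). The knob is at (293,310), over the left leg. The tape and probe stand to the left, the bottle and step block to the right, and the motor is in front. The scene crop confirms that the lever stands left and near the middle of the leg.

```bash
cat >> h.py <<'E'
from scipy.optimize import least_squares
def knob(name):
    im,d,P=cloud(name); h=cv2.cvtColor(im,cv2.COLOR_BGR2HSV)
    red=((h[...,0]<8)|(h[...,0]>172))&(h[...,1]>150)&(h[...,2]>60)&(d>0)
    n,l,st,_=cv2.connectedComponentsWithStats(red.astype(np.uint8))
    q=P[l==1+np.argmax(st[1:,4])]
    f=least_squares(lambda c:np.linalg.norm(q-c,axis=1)-.02,q.mean(0)-[0,0,.012],loss='soft_l1',f_scale=.001)
    return f.x,len(q)
def ray(name,px,z):
    c=r.get_calibration(name); px=np.atleast_2d(px)
    v=np.c_[(px[:,0]-c['cx'])/c['fx'],(px[:,1]-c['cy'])/c['fy'],np.ones(len(px))]@rot(c['attitude']).T
    o=np.array(c['origin']); return o+v*((z-o[2])/v[:,2])[:,None]
E
python3 - <<'E'
from h import *
cr=np.array([(241,202),(437,188),(455,398),(257,414)])
C=ray('top',(cr+.5)/3-.5+[220,90],.085)
print(C); g=C.mean(0); 
print('sizes',[np.linalg.norm(C[i]-C[(i+1)%4]) for i in range(4)])
fx=(C[0]-C[3])+(C[1]-C[2]); ly=(C[0]-C[1])+(C[3]-C[2])
a=np.arctan2(fx[1],fx[0]); b=np.arctan2(-ly[0],ly[1]); print('yaw',a,b)
gl=np.array([(316,301),(374,297)]); G=ray('top',(gl+.5)/3-.5+[220,90],.085); print('legs',G,G.mean(0))
g=np.r_[(g+G.mean(0))[:2]/2,.085]; a=(a+b)/2; print('gate',g,a)
M=np.array([[np.cos(a),-np.sin(a),0],[np.sin(a),np.cos(a),0],[0,0,1]])
for n in('top','scene'):
    k,N=knob(n); q=M.T@(k-g); print(n,N,k,'gate',q,'piv',np.linalg.norm(q+[0,0,.08]),'fwd',np.arctan2(q[0],q[2]+.08),'side',np.arctan2(-q[1],q[2]+.08))
print(M)
s=r.state();T=rot(s['tcp_rot']);print(T)
E
```

```text
[[ 0.65000994  0.06340143  0.085     ]
 [ 0.6568871  -0.08289515  0.085     ]
 [ 0.50024103 -0.09037043  0.085     ]
 [ 0.49236582  0.05538804  0.085     ]]
sizes [np.float64(0.14645813506138833), np.float64(0.15682433634582627), np.float64(0.14597106634226317), np.float64(0.15784765819126595)]
yaw 0.049241568587409246 0.05046941656473293
legs [[ 0.57454248  0.00973413  0.085     ]
 [ 0.57640808 -0.03325115  0.085     ]] [ 0.57547528 -0.01175851  0.085     ]
gate [ 0.57517563 -0.01268877  0.085     ] 0.04985549257607109
top 187 [0.56098131 0.02899921 0.16988352] gate [-0.01209917  0.04234355  0.08488352] piv 0.1706632355841903 fwd -0.07324879341028609 side -0.2513766994049131
scene 136 [0.5625694  0.02956002 0.16863695] gate [-0.0104851   0.04282452  0.08363695] piv 0.16947249675777673 fwd -0.0639878967188424 side -0.25596395723224596
[[ 0.99875747 -0.04983484  0.        ]
 [ 0.04983484  0.99875747  0.        ]
 [ 0.          0.          1.        ]]
[[ 9.33131765e-01  3.59534230e-01 -4.97140082e-04]
 [ 3.59534569e-01 -9.33131094e-01  1.12022287e-03]
 [-6.11384018e-05 -1.22405459e-03 -9.99999249e-01]]
```

Call:
jog_arm(steps=[[[1,0.642,-0.689,0,0,0,0.0506],[1,0.642,-0.689,0,0,0,0.0506],[1,0.642,-0.689,0,0,0,0.0506],[1,0.642,-0.689,0,0,0,0.0506],[1,0.642,-0.689,0,0,0,0.0506],[1,0.642,-0.689,0,0,0,0.0506],[1,0.642,-0.689,0,0,0,0.0506],[1,0.642,-0.689,0,0,0,0.0506],[1,0.642,-0.689,0,0,0,0.0506],[1,0.642,-0.689,0,0,0,0.0506],[1,0.642,-0.689,0,0,0,0.0506],[1,0.642,-0.689,0,0,0,0.0506],[1,0.642,-0.689,0,0,0,0.0506],[1,0.642,-0.689,0,0,0,0.0506],[1,0.642,-0.689,0,0,0,0.0506],[1,0.642,-0.689,0,0,0,0.0506],[1,0.642,-0.689,0,0,0,0.0506],[1,0.642,-0.689,0,0,0,0.0506],[1,0.642,-0.689,0,0,0,0.0506],[1,0.642,-0.689,0,0,0,0.0506]]])

```text
time: 1.87
tool_pos: [0.5059, 0.025, 0.231]
tcp_rot: [0.0, 1.0, 0.025, -0.0]
ft_force: [-0.2, -0.8, 0.1]
opening: 0.0002
gripper_force: 0.0
```

Call:
jog_arm(steps=[[[1,0,0,0.04,0,0,0],[1,0,0,0.08,0,0,0],[1,0,0,0.107,0,0,0],[1,0,0,0.107,0,0,0],[1,0,0,0.107,0,0,0]]])

```text
time: 2.28
tool_pos: [0.5055, 0.0238, 0.1506]
tcp_rot: [0.0, 1.0, 0.024, -0.001]
ft_force: [0.2, 0.3, 0.4]
opening: -0.0001
gripper_force: 0.0
```

```bash
cat >> h.py <<'E'
g=np.array([.5752,-.0127,.085]); a=.05
M=np.array([[np.cos(a),-np.sin(a),0],[np.sin(a),np.cos(a),0],[0,0,1]])
def rep(n):
    k,N=knob(n); q=M.T@(k-g); s=r.state(); t=M.T@(np.array(s['tool_pos'])-g)
    print(n,N,'knob',(q*1e3).round(1),'fwd %.3f side %.3f'%(np.arctan2(q[0],q[2]+.08),np.arctan2(-q[1],q[2]+.08)),'tcp',(t*1e3).round(1),'f',np.round(s['ft_force'],1),'t',s['time'])
E
python3 - <<'E'
from h import *
rep('scene'); rep('top')
im,_=r.get_image('scene'); cv2.imwrite('pics/c3.png',cv2.resize(im[80:280,200:440],(720,600),interpolation=cv2.INTER_CUBIC))
E
```

```text
scene 49 knob [-9.2 43.7 83.2] fwd -0.057 side -0.261 tcp [-66.6  40.4  66.8] f [-0.2  1.  -0.1] t 2.3333Traceback (most recent call last):
  File "<stdin>", line 2, in <module>
  File "h.py", line 27, in rep
    k,N=knob(n); q=M.T@(k-g); s=r.state(); t=M.T@(np.array(s['tool_pos'])-g)
        ~~~~^^^
  File "h.py", line 17, in knob
    q=P[l==1+np.argmax(st[1:,4])]
             ~~~~~~~~~^^^^^^^^^^
    return _wrapfunc(a, 'argmax', axis=axis, out=out, **kwds)
    return bound(*args, **kwds)
ValueError: attempt to get argmax of an empty sequence
```

Call:
jog_arm(steps=[[[1,0.012,0,0,0,0,0],[1,0.022,0,0,0,0,0],[1,0.026,0,0,0,0,0],[1,0.03,0,0,0,0,0],[1,0.034,0,0,0,0,0],[1,0.037,0,0,0,0,0],[1,0.04,0,0,0,0,0],[1,0.043,0,0,0,0,0],[1,0.045,0,0,0,0,0],[1,0.045,0,0,0,0,0],[1,0.045,0,0,0,0,0]]])

```text
time: 3.3
tool_pos: [0.5399, 0.0272, 0.151]
tcp_rot: [0.0, 1.0, 0.025, -0.0]
ft_force: [-2.9, 0.9, 1.7]
opening: 0.0001
gripper_force: 1.2
```

```bash
python3 - <<'E'
from h import *
rep('scene')
im,_=r.get_image('scene'); cv2.imwrite('pics/c3.png',cv2.resize(im[80:280,200:440],(720,600),interpolation=cv2.INTER_CUBIC))
E
```

```text
scene 43 knob [-2.3 43.7 83.3] fwd -0.014 side -0.262 tcp [-33.3  41.6  66. ] f [-1.6  0.6  2.4] t 3.35
```

View pics/c3.png

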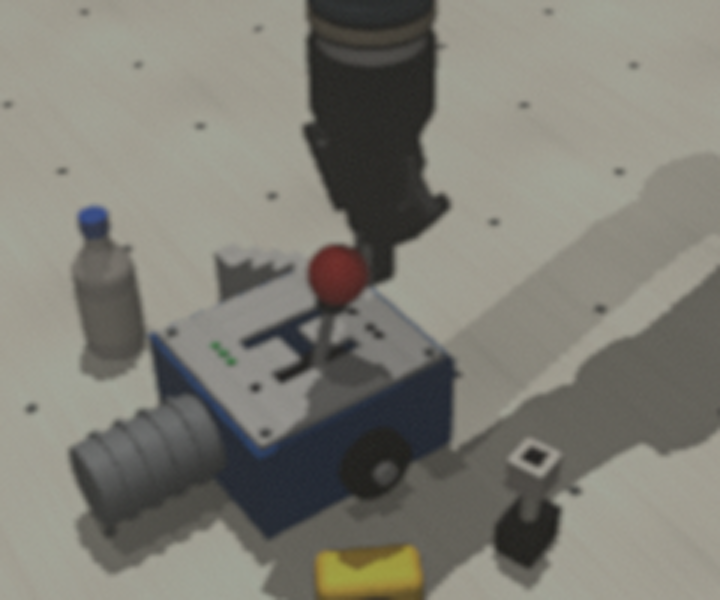

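Call:
jog_arm(steps=[[[1,0.0015,0,0,0,0,0],[1,0.003,0,0,0,0,0],[1,0.003,0,0,0,0,0],[1,-0.015,0,0,0,0,0],[1,-0.03,0,0,0,0,0],[1,-0.03,-0.04,-0.01,0,0,0],[1,-0.03,-0.07,-0.01,0,0,0],[1,-0.03,-0.07,-0.01,0,0,0],[1,0.01,-0.07,-0.01,0,0,0],[1,0.044,-0.07,-0.01,0,0,0],[1,0.044,-0.07,-0.01,0,0,0],[1,0.044,-0.07,-0.01,0,0,0]]])

```text
time: 4.4
tool_pos: [0.5711, 0.0806, 0.1582]
tcp_rot: [-0.0, 1.0, 0.024, 0.0]
ft_force: [0.4, 0.2, 0.6]
opening: 0.0004
gripper_force: 0.0
```

```bash
python3 - <<'E'
from h import *
rep('scene'); 
try: rep('top')
except Exception as e: print(e)
im,_=r.get_image('top'); cv2.imwrite('pics/c4.png',cv2.resize(im[90:290,220:420],(600,600),interpolation=cv2.INTER_CUBIC))
E
```

```text
scene 52 knob [-1.1 43.1 84.3] fwd -0.007 side -0.257 tcp [-0.6 93.6 73.1] f [-0.6  0.  -0.2] t 4.45
attempt to get argmax of an empty sequence
```

View pics/c4.png

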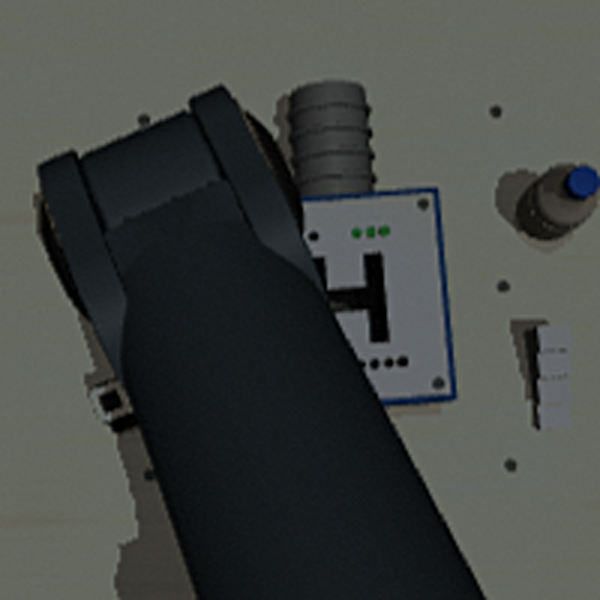

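The arm hides the lever in the top view (gate at about (350,300)). The scene measurement shows the lever in the cross channel, so I push it right.

Call:
jog_arm(steps=[[[1,0,0.01,0,0,0,0],[1,0,0.015,0,0,0,0],[1,0,0.02,0,0,0,0],[1,0,0.025,0,0,0,0],[1,0,0.03,0,0,0,0],[1,0,0.035,0,0,0,0],[1,0,0.04,0,0,0,0],[1,0,0.045,0,0,0,0],[1,0,0.05,0,0,0,0],[1,0,0.055,0,0,0,0],[1,0,0.06,0,0,0,0],[1,0,0.06,0,0,0,0]]])

```text
time: 5.55
tool_pos: [0.5726, 0.0347, 0.1583]
tcp_rot: [0.001, 1.0, 0.024, -0.0]
ft_force: [0.3, 2.8, 1.9]
opening: -0.0
gripper_force: 1.4
```

```bash
python3 - <<'E'
from h import *
rep('scene')
E
```

```text
Traceback (most recent call last):
  File "h.py", line 27, in rep
    k,N=knob(n); q=M.T@(k-g); s=r.state(); t=M.T@(np.array(s['tool_pos'])-g)
        ~~~~^^^
  File "h.py", line 17, in knob
    q=P[l==1+np.argmax(st[1:,4])]
             ~~~~~~~~~^^^^^^^^^^
ValueError: attempt to get argmax of an empty sequence
```

The 2.8 N force matches a moving lever, so I continue.

Call:
jog_arm(steps=[[[1,0,0.005,0,0,0,0],[1,0,0.01,0,0,0,0],[1,0,0.015,0,0,0,0],[1,0,0.02,0,0,0,0],[1,0,0.025,0,0,0,0],[1,0,0.03,0,0,0,0],[1,0,0.035,0,0,0,0],[1,0,0.04,0,0,0,0],[1,0,0.045,0,0,0,0],[1,0,0.05,0,0,0,0],[1,0,0.055,0,0,0,0],[1,0,0.06,0,0,0,0],[1,0,0.065,0,0,0,0],[1,0,0.065,0,0,0,0]]])

```text
time: 6.77
tool_pos: [0.5747, -0.0138, 0.158]
tcp_rot: [0.0, 1.0, 0.024, -0.0]
ft_force: [1.2, 1.9, -1.4]
opening: -0.0001
gripper_force: 0.9
```

```bash
python3 - <<'E'
from h import *
for n in('scene','wrist','top'):
  try: rep(n)
  except Exception as e: print(n,e, (M.T@(np.array(r.state()['tool_pos'])-g)*1e3).round(1))
im,_=r.get_image('scene'); cv2.imwrite('pics/c5.png',cv2.resize(im[80:280,200:440],(720,600),interpolation=cv2.INTER_CUBIC))
E
```

```text
scene 1 knob [-257.8 -934.   -25.9] fwd -1.364 side 1.513 tcp [-0.5 -0.6 73.1] f [ 1.2  1.8 -1.2] t 6.8167
wrist 4595 knob [ -1.6 -33.   85.2] fwd -0.010 side 0.197 tcp [-0.5 -0.4 73.2] f [ 0.4  0.9 -0.9] t 6.8667
top 4 knob [-99.2  23.4 -27.1] fwd -1.081 side -0.417 tcp [-0.5 -0.3 73.2] f [-0.1 -0.  -1. ] t 6.9167
```

View pics/c5.png

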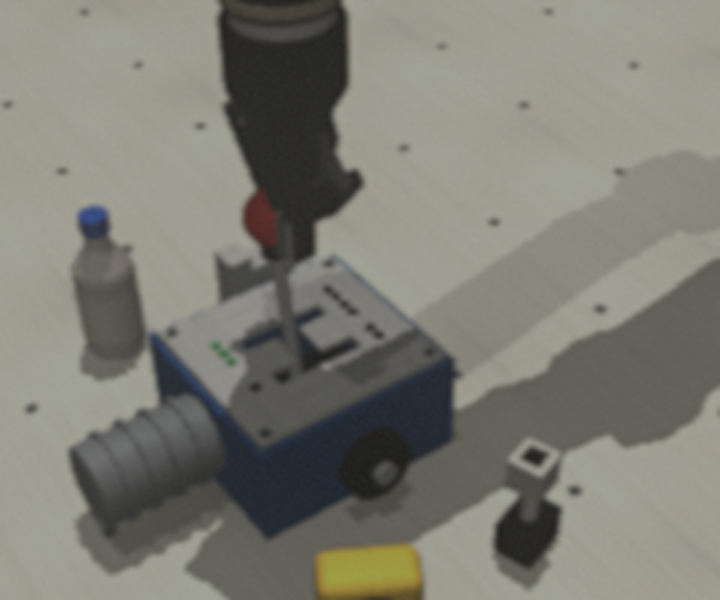

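The scene crop shows the knob at (265,215) beyond the fingers, with nothing else disturbed. The wrist view gives side 0.197, so about 10.5 mm remains.

Call:
jog_arm(steps=[[[1,0,0.004,0,0,0,0],[1,0,0.008,0,0,0,0],[1,0,0.01,0,0,0,0],[1,0,0.012,0,0,0,0],[1,0,0.0135,0,0,0,0],[1,0,0.0145,0,0,0,0],[1,0,0.0145,0,0,0,0],[1,0,0.0145,0,0,0,0]]])

```text
time: 7.63
tool_pos: [0.5754, -0.0233, 0.1586]
tcp_rot: [0.0, 1.0, 0.025, -0.0]
ft_force: [0.1, 1.8, -1.3]
opening: 0.0002
gripper_force: 1.0
```

```bash
python3 - <<'E'
from h import *
rep('wrist')
E
```

```text
wrist 4545 knob [ -1.6 -42.7  83. ] fwd -0.010 side 0.256 tcp [ -0.3 -10.6  73.6] f [ 0.5  1.8 -1.2] t 7.6833
```

Call:
jog_arm(steps=[[[1,0,0.001,0,0,0,0],[1,0,0.002,0,0,0,0],[1,0,0.002,0,0,0,0]]])

```text
time: 7.93
tool_pos: [0.5756, -0.0248, 0.1585]
tcp_rot: [-0.0, 1.0, 0.025, -0.0]
ft_force: [0.3, 2.9, -2.0]
opening: 0.0001
gripper_force: 1.2
```

Call:
jog_arm(steps=[[[1,0,-0.015,0,0,0,0],[1,0,-0.035,0,0,0,0],[1,0,-0.035,0,0,0,0],[1,-0.045,-0.035,0,0,0,0],[1,-0.085,-0.035,0,0,0,0],[1,-0.085,-0.035,0,0,0,0],[1,-0.085,0.01,0.01,0,0,0],[1,-0.085,0.041,0.011,0,0,0],[1,-0.085,0.041,0.011,0,0,0],[1,-0.085,0.041,0.011,0,0,0]]])

```text
time: 8.77
tool_pos: [0.5139, -0.0608, 0.1506]
tcp_rot: [0.001, 1.0, 0.023, 0.0]
ft_force: [-0.5, 0.5, -0.1]
opening: -0.0003
gripper_force: 0.0
```

```bash
python3 - <<'E'
from h import *
rep('wrist'); rep('scene')
E
```

```text
wrist 9255 knob [ -1.3 -42.   82.6] fwd -0.008 side 0.253 tcp [-63.5 -43.4  65.6] f [0.3 1.1 0.4] t 8.8167
scene 46 knob [ -0.4 -42.9  84. ] fwd -0.002 side 0.256 tcp [-63.5 -42.5  65.6] f [-0.3  0.2  0.4] t 8.8667
```

Call:
jog_arm(steps=[[[1,0.02,0,0,0,0,0],[1,0.035,0,0,0,0,0],[1,0.04,0,0,0,0,0],[1,0.044,0,0,0,0,0],[1,0.048,0,0,0,0,0],[1,0.052,0,0,0,0,0],[1,0.056,0,0,0,0,0],[1,0.06,0,0,0,0,0],[1,0.06,0,0,0,0,0]]])

```text
time: 9.62
tool_pos: [0.5588, -0.0562, 0.1503]
tcp_rot: [-0.0, 1.0, 0.025, 0.0]
ft_force: [-2.1, 1.0, 1.3]
opening: 0.0003
gripper_force: 1.1
```

```bash
python3 - <<'E'
from h import *
rep('wrist'); rep('scene')
E
```

```text
wrist 7758 knob [ 10.4 -43.8  82.4] fwd 0.064 side 0.263 tcp [-18.8 -42.7  65.3] f [-2.7  0.1  1.1] t 9.6667
scene 18 knob [ 13.8 -44.6  83.3] fwd 0.085 side 0.267 tcp [-18.9 -42.7  65.3] f [-2.2 -0.4  1.3] t 9.7167
```

Call:
jog_arm(steps=[[[1,0.005,0,0,0,0,0],[1,0.01,0,0,0,0,0],[1,0.015,0,0,0,0,0],[1,0.02,0,0,0,0,0],[1,0.025,0,0,0,0,0],[1,0.03,0,0,0,0,0],[1,0.035,0,0,0,0,0],[1,0.04,0,0,0,0,0],[1,0.044,0,0,0,0,0],[1,0.048,0,0,0,0,0],[1,0.048,0,0,0,0,0]]])

```text
time: 10.63
tool_pos: [0.5946, -0.0546, 0.1498]
tcp_rot: [-0.0, 1.0, 0.025, -0.0]
ft_force: [-2.4, 1.2, -0.9]
opening: 0.0001
gripper_force: 1.1
```

```bash
python3 - <<'E'
from h import *
rep('wrist'); rep('scene')
E
```

```text
wrist 7168 knob [ 46.5 -43.8  76.7] fwd 0.288 side 0.273 tcp [ 17.2 -42.9  65. ] f [-1.5  1.2 -1.5] t 10.6833
scene 17 knob [ 51.3 -40.4  76.1] fwd 0.318 side 0.253 tcp [ 17.1 -42.9  65.1] f [-2.  1. -2.] t 10.7333
```

Call:
jog_arm(steps=[[[1,0.002,0,0,0,0,0],[1,0.004,0,0,0,0,0],[1,0.006,0,0,0,0,0],[1,0.006,0,0,0,0,0]]])

```text
time: 11.07
tool_pos: [0.599, -0.0545, 0.1503]
tcp_rot: [0.0, 1.0, 0.025, 0.0]
ft_force: [-2.8, 0.4, -1.9]
opening: 0.0003
gripper_force: 1.2
```

Call:
jog_arm(steps=[[[1,0.001,0,0,0,0,0],[1,0.002,0,0,0,0,0],[1,0.002,0,0,0,0,0]]])

```text
time: 11.32
tool_pos: [0.6004, -0.0544, 0.1503]
tcp_rot: [0.0, 1.0, 0.025, 0.0]
ft_force: [-2.7, -0.3, -2.6]
opening: -0.0002
gripper_force: 1.3
```

Call:
jog_arm(steps=[[[1,0.001,0,0,0,0,0],[1,0.001,0,0,0,0,0],[1,-0.02,0,0,0,0,0],[1,-0.07,0,0,0,0,0],[1,-0.11,0,0,0,0,0],[1,-0.11,0,-0.05,0,0,0],[1,-0.11,0,-0.1,0,0,0],[1,-0.11,0.1,-0.15,0,0,0],[1,-0.11,0.2,-0.15,0,0,0],[1,-0.11,0.3,-0.15,0,0,0],[1,-0.11,0.35,-0.15,0,0,0],[1,-0.11,0.35,-0.15,0,0,0],[1,-0.11,0.35,-0.15,0,0,0],[1,-0.11,0.35,-0.15,0,0,0],[1,-0.11,0.35,-0.15,0,0,0]]])

```text
time: 12.57
tool_pos: [0.5309, -0.3283, 0.2638]
tcp_rot: [0.003, 1.0, 0.02, 0.002]
ft_force: [0.6, -1.1, -0.9]
opening: -0.0002
gripper_force: 0.0
```

```bash
python3 - <<'E'
from h import *
for n in('scene','top'):
  try: rep(n)
  except Exception as e: print(n,e)
im,_=r.get_image('top'); cv2.imwrite('pics/c6.png',cv2.resize(im[90:290,220:420],(600,600),interpolation=cv2.INTER_CUBIC))
E
```

```text
scene 122 knob [ 54.  -43.2  75.7] fwd 0.334 side 0.271 tcp [ -59.3 -309.   178.6] f [0.3 0.9 0.7] t 12.6167
top 181 knob [ 51.8 -44.   77. ] fwd 0.318 side 0.273 tcp [ -58.7 -306.2  178.5] f [ 0.2  0.6 -2. ] t 12.6667
```

View pics/c6.png

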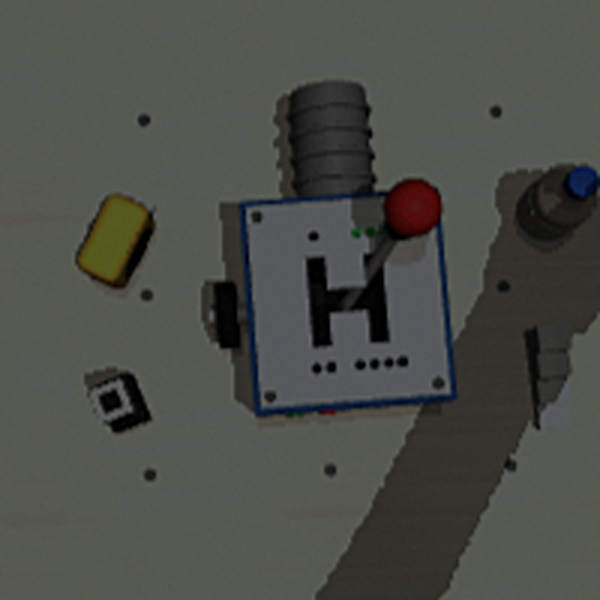

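The knob is at (412,208), over the three-dot slot. The tape (115,240), probe (118,400), bottle (560,205) and step block (550,375) stand where they started. Forward tilt is about 0.32–0.33, so the lever is home.

```bash
python3 -c "
from bench import r
print(r.hand_in())"
```

```text
the job is handed in; nothing more can be done
None
```

The lever is home in the third slot (forward tilt about 0.32–0.33 rad, about 0.27 rad to the right), the arm is clear, the bystanders look unmoved, and the job is handed in; no verdict was returned.

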